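Set the handpiece air regulator by its clicks and lock it

ROBOT

A 6-joint arm with a two-finger parallel gripper is mounted at the origin on a cart in front of the work surface, level with it; the furniture and walls round the work are solid. World frame = base frame: x ahead of the robot, y to its left, z up, the work surface at z = 0. Lengths are in m, angles in rad, forces in N, time in s.
With the tool pointing down it reaches from about 0.35 to 0.875 m from the base axis. Payload 4.2 kg.
Tool frame: the origin (TCP) lies midway between the tips of the shut fingers; the grasp point (between the pads) lies 19 mm behind it; y points along the fingers, x is the direction in which the jaws open and shut, and the axes are right-handed (so a half turn about y gives the same grasp; the last joint's range is limited). The gripper opens to 87 mm and grips with 3 to 60 N. Pads are 19 mm wide; open, the fingers measure 117 mm over their backs; the gripper's body (75 mm by 190 mm) begins 51 mm behind the grasp point.
Start: joints at [1.556, 0.385, 0.008, 0, -1.194, -0.259], TCP at [0.169, 0.602, 0.223] pointing down, gripper open.
Joint ranges: [-3.14, 3.14], [-1.21, 2.06], [-1.07, 1.41], [-3.16, 2.05], [-2.99, -0.16], [-3.1, 3.1]. Speed limits (rad/s): [2.79, 2.79, 3.14, 3.14, 3.14, 3.14].

INTERFACE

Orientations are given as a unit quaternion [w, x, y, z].
In Python, from cell import ctrl gives the robot as it stands.
- The arm moves only by the tool arm_command, never from a script. Its argument "motion" is a list of rows, each a list of 7 numbers: the turn, a rotation vector about the world's x, y, z in rad, then the shift along the world's x, y, z in mm, then the closure, from 0 (fully open) to 1 (shut). In form: [[rx, ry, rz, x, y, z, gripper], ...]. A call has 1 to 20 rows; each row is the pose to reach, as a shift and turn from the pose commanded when the call began; what a row does not reach only later rows make up. A row lasts 1/10 s, in which the tool goes at most 50 mm and 8.59 degrees, less where a joint would pass 70% of its speed; a pose out of reach is approached as far as the arm can. A call with a gripper value outside its range is refused whole. The fingers move at their own pace and stop on an object; the grip force is fixed at half the most. Time passes only in rows, so rows that repeat a pose let the fingers close. It gives the time, the measured TCP pose, the force and the opening at its end, in the units of the state.
- ctrl.get_obs(): the state, without advancing time (a new reading comes with each control period).
- ctrl.capture(name): name is "side" or "top"; returns a dict with "pixels" (420x560x3 uint8, blue, green, red), "range_z" (420x560 float32, m along the optical axis (not along the pixel's ray), 0 where there is no reading), "mtx" (3x3 intrinsics, pixels), "R" (3x3) and "t" (3): a world point X has camera coordinates R X + t. Camera axes: x right, y down, z forward; pixel columns grow to the right and rows downward; lengths in m; the calibration is good to about 2 mm. A picture is of the moment at which its call begins.
- ctrl.hand_in(): hands the job in, once; it reports no verdict.
Trained networks look in a picture, given as the dict that the camera call returned (one of the last four; its "shot" number tells which), for a name from the list of things; names that differ only in an ending like _2 or _b are one class to them, and where a whole thing is asked for, a point or a joint stands for the part that bears it (a point fixed in the world has none). Each returns a list of dicts, best first, with "p" (0 to 1); they miss things now and then, are a little off and sometimes report something else, mostly with a low value. They report only what shows in the picture. A call takes as long as a camera call. They do not tell look-alikes from the thing itself.
- ctrl.look_for(picture, target): "bbox" ([centre column, centre row, width, height] in pixels, round what is visible of it).
- ctrl.mark_of(picture, target): "location" ([column, row] in pixels: a listed point, or the origin of a listed thing).
The state is a dict: "clock": time; "q": joint angles; "qvel": joint speeds; "joint_torque": joint torques, N m; "tool_pos": TCP position; "tool_rot": TCP orientation; "ft_force": force on the tool from outside, world axes, zero at the start; "torque": the same for the moment, N m; "finger_gap": opening from 0.0 (shut) to 1.0 (fully open).
Only numpy, scipy, OpenCV 4.12 (cv2) and the standard library are available. Lean on these libraries where they do the work, as an engineer would, in place of code of your own. Each camera call takes 0.05 s, during which the arm holds its last target.

TASK

Set the bench air regulator for the handpiece to 2.5 bar by its clicks, as the air is not coupled yet and the gauge stays at zero: turn the raised black knob counter-clockwise to its stop (zero), then clockwise exactly five clicks, half a bar each, never going on to a sixth. Then push the knob straight down until it is fully home and locked, and let go. Leave the things around the regulator where they stand.

Things in the scene. Friction and masses are not known exactly. Their poses are not given: they have to be found in the camera images.
- pressure_knob (a joint): Turn of the regulator's black knob about its vertical axis, clockwise seen from above. Notches (spring ball) every 0.5236 rad: 0 = zero notch, n x 0.5236 after n clicks; about 0.08 N m lifts it out of a notch, between notches it snaps to the nearest when let go. Stops 0.06 rad below the zero notch and just past the tenth. Starts near notch 1 to 4 and snaps in within 0.5 s.
- knob_lock (a joint): How far the knob is pushed down, m: 0 = up, free to turn (at the start; red band shows under it), 0.008 = fully down, locked. Slides at about 5 N either way, stays where left. After 3 mm two pins under it enter between 12 teeth: only in a notch or within 3 degrees (else they cam it to the nearest notch); then it cannot turn. It can be pulled up again.
- knob_grip (a point): Point on the knob's axis, 15 mm below its top and 19 mm above its lower edge (knob: ribbed black cylinder, 44 mm across, 34 mm tall, white line on top); moves down with it. Up, its top is 150 mm above the bench. Under it a grey collar, 40 mm across (43 mm lower down), top at 108 mm, on a 46 mm square metal body, top at 86 mm. Best gripped from above across its diameter.
- regulator_base (a point): Point on the bench under the knob's axis. z up, -x towards the gauge on the regulator's front, +y towards the brass inlet nipple on its left. The regulator is screwed to a grey 120x100 mm plate and does not move; gauge and fittings reach 57 mm sideways and 47 mm forward of the axis, all below 87 mm.
- handpiece_cradle: grey stand with a handpiece lying on it, 66x177x92 mm, loose; origin at the centre of its underside. Bystander
- stone_model: cream-coloured stone dental cast, 58x65x33 mm, loose, to the right of the regulator; origin at the centre of its underside. Bystander
- spray_bottle: slim black bottle, 33 mm across, 114 mm tall, loose, standing behind the regulator; origin at the centre of its underside. Bystander
- jar: white powder jar with a blue screw lid, 51 mm across, 60 mm tall, loose, to the left of the regulator; origin at the centre of its underside. Bystander
Things that resemble listed ones, but are neither listed nor needed, are in the scene too. Of the things that look like the part that bears pressure_knob, the larger one is meant.

How it is judged:
On the way, in this order (a step that is already met when the one before it is completed fails the run):
1. the knob is wound back counter-clockwise to its stop (value of joint pressure_knob below 0.1 rad), for 0.2 s.
2. the knob stands at the fifth click (value of joint pressure_knob between 2.478 and 2.758 rad), for 0.2 s.
At the end, for the whole second after the job is handed in: the knob stands at the fifth click up from zero (2.618 rad, within 0.14 rad) and is pushed down to lock (7 of its 8 mm at least); nothing else was disturbed (all of step 2 and value of joint knob_lock above 0.007 m and velocity of joint pressure_knob between -0.05 and 0.05 rad/s); the robot touches nothing.
It fails at once if the knob was turned past the fifth click (value of joint pressure_knob above 3 rad).
It fails at once if the handpiece stand was moved more than 20 mm or tipped (distance of handpiece_cradle from where it was at the start of the episode above 0.02 m or angle between handpiece_cradle's own z axis and vertical above 0.3 rad).
It fails at once if the stone cast was moved more than 20 mm or tipped (distance of stone_model from where it was at the start of the episode above 0.02 m or angle between stone_model's own z axis and vertical above 0.3 rad).
It fails at once if the black bottle was moved more than 20 mm or tipped (distance of spray_bottle from where it was at the start of the episode above 0.02 m or angle between spray_bottle's own z axis and vertical above 0.3 rad).
It fails at once if the powder jar was moved more than 20 mm or tipped (distance of jar from where it was at the start of the episode above 0.02 m or angle between jar's own z axis and vertical above 0.3 rad).
It also fails if it takes over 61 s, if anything falls off the work surface, if the arm or the gripper's body presses on something with over 40 N, if the wrist force passes 120 N, or if a joint passes its speed limit or range.

## Working session

There is one attempt and no reset: what is moved stays moved. The work goes in short steps, Python scripts to look and compute and a tool call to move; the robot and the scene stay as the last step left them, time stands still between calls to the robot, and variables do not carry over. Pictures are saved under pics/ and viewed, and the job is handed in when it is done.

Besides the shell and the picture viewer there is one more tool, called after ">>>" by a JSON object that holds its "op" and its "data", one argument or row to a line. arm_command: Moves the arm, as the interface text tells. Its arguments: {"type":"object","properties":{"motion":{"type":"array"}},"required":["motion"]}

```bash
ls; mkdir -p pics
cat > h.py <<'E'
import numpy as np, cv2
from cell import ctrl
def px2w(c,u,v,z=None):
    K=c["mtx"];R=np.array(c["R"]);t=np.array(c["t"])
    d=np.linalg.solve(K,np.array([u,v,1.0]))
    if z is None:
        r=c["range_z"][int(round(v)),int(round(u))]; return R.T@(d*r-t)
    o=-R.T@t; dw=R.T@d
    return o+dw*(z-o[2])/dw[2]
E
python3 - <<'E'
from h import *
print(ctrl.get_obs())
for n in ("top","side"):
    c=ctrl.capture(n); cv2.imwrite(f"pics/{n}0.png",c["pixels"])
    print(n, -np.array(c["R"]).T@c["t"], c["mtx"])
    for k in ("pressure_knob","handpiece_cradle","stone_model","spray_bottle","jar"):
        print(k,[(d["bbox"],d["p"]) for d in ctrl.look_for(c,k)[:3]])
    for k in ("knob_grip","regulator_base"): print(k,[(d["location"],d["p"]) for d in ctrl.mark_of(c,k)[:3]])
E
```

```text
pics
{'clock': 0.0, 'q': array([ 1.55558909e+00,  3.85542604e-01,  6.63207401e-03, -5.10145577e-04,
       -1.19395761e+00, -2.58609724e-01]), 'qvel': array([ 0.0008492 , -0.00148921, -0.00160848,  0.00026126,  0.0011544 ,
       -0.0006427 ]), 'joint_torque': array([-1.61488974e-04, -3.90666139e+01,  1.87409198e+01,  4.21990380e+00,
        1.10025925e-02, -1.90659007e-04]), 'tool_pos': array([0.16881569, 0.60115568, 0.22146879]), 'tool_rot': array([-0.42644417,  0.42761076, -0.56312806,  0.56407552]), 'ft_force': array([-0.13345038,  0.53486727, -0.07509804]), 'torque': array([-0.00419527, -0.03636141,  0.03749638]), 'finger_gap': 1.0010843445431834}
top [0.40767468 0.30849855 0.95759187] [[409.45761586   0.         278.06155233]
 [  0.         409.45761586 208.87769441]
 [  0.           0.           1.        ]]
pressure_knob [([298.4, 195.5, 22.1, 21.6], 0.88), ([282.2, 286.3, 16.8, 18.0], 0.79)]
handpiece_cradle [([299.1, 194.6, 24.7, 22.6], 0.74), ([193.5, 201.2, 76.4, 41.9], 0.58)]
stone_model [([336.1, 171.1, 32.7, 30.3], 0.62)]
spray_bottle [([262.3, 159.3, 18.4, 21.7], 0.58)]
jar [([249.0, 224.1, 25.4, 19.5], 0.75)]
knob_grip [([297.0, 194.6], 0.78), ([281.8, 284.8], 0.55)]
regulator_base [([291.2, 199.9], 0.89), ([280.2, 284.0], 0.6)]
side [ 0.17812431 -0.40412177  0.64020439] [[524.24935524   0.         274.09922617]
 [  0.         524.24935524 203.14407003]
 [  0.           0.           1.        ]]
pressure_knob [([289.8, 186.3, 28.2, 32.7], 0.97), ([182.7, 220.2, 21.0, 25.3], 0.97)]
handpiece_cradle [([246.2, 164.8, 46.3, 71.5], 0.98), ([315.9, 187.9, 16.2, 60.5], 0.75), ([292.1, 184.0, 28.1, 31.2], 0.47)]
stone_model [([348.1, 261.9, 39.5, 28.3], 0.93)]
spray_bottle [([315.4, 188.6, 17.7, 58.0], 0.79)]
jar [([244.5, 208.1, 27.6, 36.9], 0.6)]
knob_grip [([296.9, 180.3], 0.92), ([313.6, 209.1], 0.58), ([183.8, 220.1], 0.57)]
regulator_base [([191.0, 261.5], 0.91), ([291.8, 244.5], 0.83)]
```

View pics/top0.png

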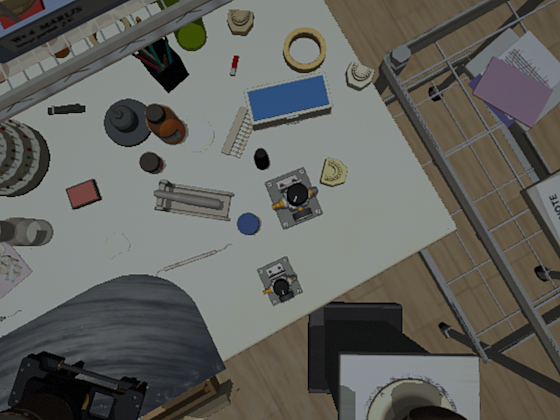

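View pics/side0.png

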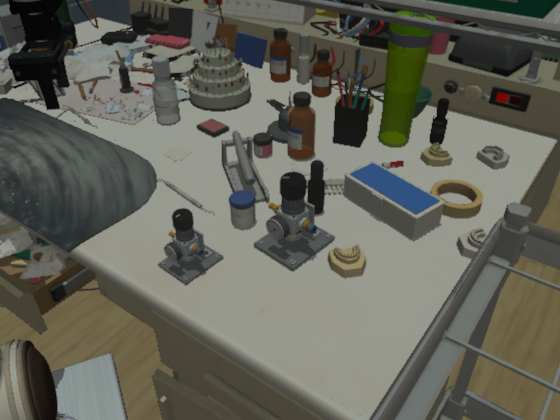

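Run:
```python
from h import *
c=ctrl.capture("top")
cv2.imwrite("pics/topz.png",cv2.resize(c["pixels"][130:310,180:370],None,fx=3.3,fy=3.3,interpolation=cv2.INTER_CUBIC))
# knob top points: depth-based
K=c["mtx"];R=np.array(c["R"]);t=np.array(c["t"])
v,u=np.mgrid[0:420,0:560]; r=c["range_z"]
P=np.stack([(u-K[0,2])/K[0,0]*r,(v-K[1,2])/K[1,1]*r,r],-1)-t
W=P@R
W=np.where(r[...,None]>0,W,np.nan)
np.save("W.npy",W)
g=c["pixels"].mean(-1)
for (u0,v0) in ((298,195),(282,286)):
    s=W[v0-16:v0+17,u0-16:u0+17].reshape(-1,3); zt=np.nanmedian(W[v0-3:v0+4,u0-3:u0+4,2])
    m=abs(s[:,2]-zt)<.008
    q=s[m]; print("ztop",zt,m.sum(),"mid",(np.nanmin(q,0)+np.nanmax(q,0))/2,"ext",np.ptp(q,0), "mean",q.mean(0))
    (a,b),rad=cv2.minEnclosingCircle(np.float32(q[:,:2]));print(a,b,rad)
h=W[...,2]
print("objects tall >0.1 region: ")
m=(h>0.02)&(h<0.3)
n,l,st,ce=cv2.connectedComponentsWithStats(m.astype(np.uint8))
for i in range(1,n):
    if st[i,4]>30:
        q=W[l==i]; print(st[i],np.round(q.min(0),3),np.round(q.max(0),3))
c=ctrl.capture("side")
cv2.imwrite("pics/sidez.png",cv2.resize(c["pixels"][120:310,150:400],None,fx=3.1,fy=3.1,interpolation=cv2.INTER_CUBIC))
print(px2w(c,289.8,175,.15), px2w(c,289.8,186))
```

```text
ztop 0.15045369520772992 375 mid [0.50342697 0.268886   0.14905509] ext [0.04379922 0.04200053 0.0124537 ] mean [0.50293387 0.26892087 0.1494326 ]
0.5035377740859985 0.26849251985549927 0.022306637838482857
ztop 0.11297470454950698 217 mid [0.31368257 0.2981447  0.11091082] ext [0.0324643  0.03291942 0.01098475] mean [0.31377725 0.29792836 0.1125054 ]
0.3134317994117737 0.29812830686569214 0.017006849870085716
objects tall >0.1 region: 
[153   0  13  10  52] [0.862 0.537 0.023] [0.972 0.612 0.208]
[163   0  17   8  69] [0.856 0.502 0.19 ] [0.861 0.533 0.218]
[  379     0   181   374 16588] [ 0.132 -0.332  0.032] [0.979 0.085 0.141]
[230   9  23  19 215] [0.913 0.377 0.02 ] [0.957 0.43  0.036]
[121  17  10  13  68] [0.901 0.665 0.021] [0.93  0.688 0.029]
[174  17  33  31 660] [0.859 0.483 0.02 ] [0.907 0.556 0.122]
[284  27  43  43 702] [0.811 0.2   0.02 ] [0.915 0.3   0.03 ]
[88 34 12 11 66] [0.861 0.736 0.022] [0.887 0.761 0.03 ]
[ 132   36   56   54 1422] [0.755 0.525 0.02 ] [0.849 0.619 0.173]
[55 48 13  8 44] [0.835 0.812 0.02 ] [0.852 0.837 0.036]
[351  62  21  20 199] [0.786 0.
[... 606 characters left out ...]
72 179  47  42 981] [0.453 0.22  0.025] [0.543 0.32  0.155]
[195 187  17   5  32] [0.519 0.462 0.02 ] [0.528 0.498 0.024]
[218 190  15   5  42] [0.512 0.413 0.021] [0.522 0.446 0.03 ]
[238 212  22  23 395] [0.421 0.348 0.024] [0.47  0.395 0.064]
[212 215  17   5  47] [0.455 0.421 0.02 ] [0.464 0.458 0.029]
[   0  217   50   29 1284] [0.389 0.824 0.02 ] [0.449 0.871 0.172]
[263 270  35  33 583] [0.275 0.263 0.024] [0.343 0.337 0.116]
[ 71 360  14   8  62] [0.184 0.64  0.222] [0.196 0.65  0.253]
[ 60 368  20   9  89] [0.173 0.641 0.232] [0.204 0.652 0.3  ]
[ 383  394   85   26 1337] [ 0.02  -0.054  0.02 ] [0.096 0.067 0.193]
[0.49999258 0.27687065 0.15      ] [0.48854677 0.25226528 0.14572253]
```

View pics/topz.png

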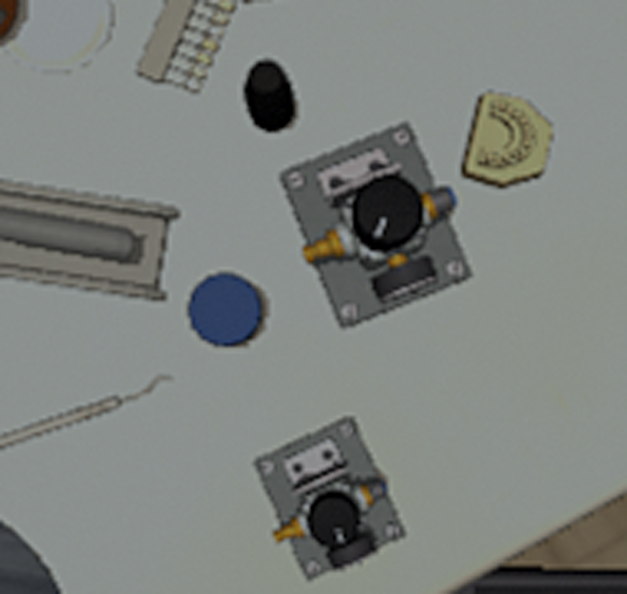

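View pics/sidez.png

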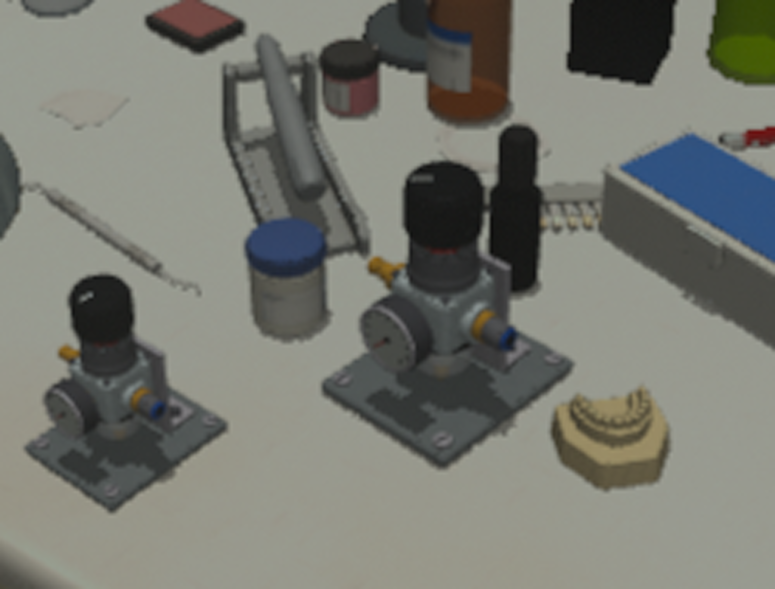

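The top view shows the larger regulator's knob at about pixel (298,195), world (0.503, 0.269), top at z = 0.150. Its white line points down-left. The smaller look-alike is at (282,286). The side view agrees.

Run:
```python
from h import *
from scipy.spatial.transform import Rotation as Ro
o=ctrl.get_obs();q=o["tool_rot"]
print(o["clock"],Ro.from_quat([q[1],q[2],q[3],q[0]]).as_matrix().round(3))
```

```text
0.9 [[-0.27  -0.     0.963]
 [-0.963  0.    -0.27 ]
 [ 0.    -1.    -0.   ]]
```

>>> {"op": "arm_command", "data": {
  "motion": [
    [0, 0, -0.14, 40, -30, 10, 0],
    [0, 0, -0.28, 80, -70, 10, 0]
  ]
}}

```text
clock: 1.1
tool_pos: [0.2441, 0.5379, 0.2333]
tool_rot: [0.344, -0.343, 0.618, -0.618]
ft_force: [0.5, -0.2, -0.0]
finger_gap: 0.999
```

Run:
```python
from h import *
from scipy.spatial.transform import Rotation as Ro
o=ctrl.get_obs();q=o["tool_rot"]
print(o["clock"],Ro.from_quat([q[1],q[2],q[3],q[0]]).as_matrix().round(3),o["q"],o["tool_pos"])
```

```text
1.1 [[-0.528  0.001  0.849]
 [-0.849  0.002 -0.528]
 [-0.002 -1.     0.   ]] [ 1.41913958e+00  3.18039103e-01 -6.48917256e-02  9.90473335e-04
 -1.18580182e+00 -4.05229610e-01] [0.24414404 0.53787835 0.23325448]
```

>>> {"op": "arm_command", "data": {
  "motion": [
    [0, 0, -0.05, 25, -26, 0, 0],
    [0, 0, -0.1, 50, -52, 0, 0],
    [0, 0, -0.15, 76, -78, 0, 0],
    [0, 0, -0.2, 102, -105, 0, 0],
    [0, 0, -0.25, 127, -131, 0, 0],
    [0, 0, -0.3, 152, -157, 0, 0],
    [0, 0, -0.35, 178, -183, 0, 0],
    [0, 0, -0.4, 203, -210, 0, 0],
    [0, 0, -0.45, 229, -236, 0, 0],
    [0, 0, -0.5, 254, -262, -10, 0],
    [0, 0, -0.5, 254, -262, -20, 0],
    [0, 0, -0.5, 254, -262, -20, 0],
    [0, 0, -0.5, 254, -262, -20, 0]
  ]
}}

```text
clock: 2.4
tool_pos: [0.4974, 0.2754, 0.2126]
tool_rot: [-0.181, 0.181, -0.683, 0.684]
ft_force: [-0.3, 0.1, 1.1]
finger_gap: 0.995
```

Run:
```python
from h import *
from scipy.spatial.transform import Rotation as Ro
o=ctrl.get_obs();q=o["tool_rot"]
print(o["clock"],Ro.from_quat([q[1],q[2],q[3],q[0]]).as_matrix().round(3),o["q"],o["tool_pos"],o["torque"])
c=ctrl.capture("side");cv2.imwrite("pics/s1.png",cv2.resize(c["pixels"][80:310,150:420],None,fx=2.6,fy=2.6))
```

```text
2.4 [[-0.869 -0.     0.495]
 [-0.495 -0.    -0.869]
 [ 0.    -1.     0.   ]] [ 7.90660922e-01  2.96508261e-01 -1.49232714e-01  1.75221164e-04
 -1.12525611e+00 -2.72832683e-01] [0.49737868 0.27538259 0.21256329] [ 0.06236008 -0.05415337 -0.06096648]
```

View pics/s1.png

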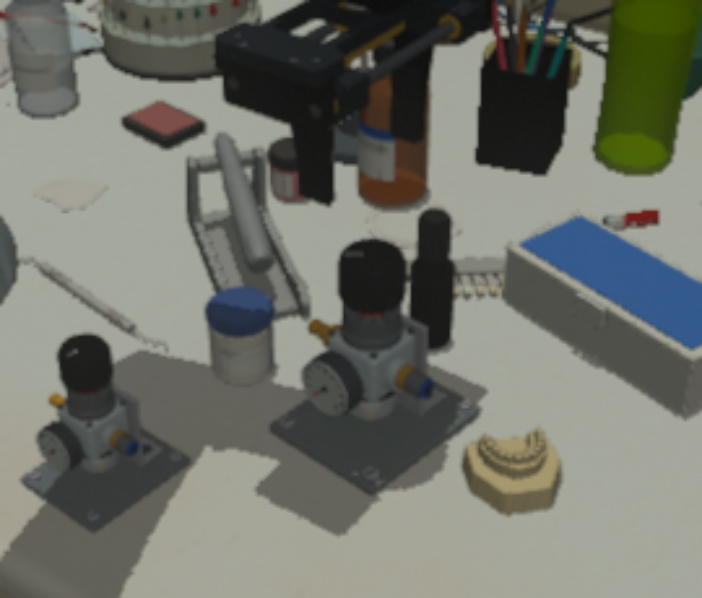

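Run:
```python
from h import *
c=ctrl.capture("side")
def pr(X):
    p=c["mtx"]@(np.array(c["R"])@X+c["t"]);return p[:2]/p[2]
o=ctrl.get_obs();print(o["tool_pos"],pr(o["tool_pos"]),pr(np.array([.503,.269,.15])))
K=c["mtx"];R=np.array(c["R"]);t=np.array(c["t"])
v,u=np.mgrid[0:420,0:560]; r=c["range_z"]
W=(np.stack([(u-K[0,2])/K[0,0]*r,(v-K[1,2])/K[1,1]*r,r],-1)-t)@R
s=W[170:206,274:308].reshape(-1,3); s=s[(s[:,2]>.12)&(s[:,2]<.147)&(np.hypot(s[:,0]-.503,s[:,1]-.269)<.03)]
from scipy.optimize import least_squares
f=least_squares(lambda p:np.hypot(s[:,0]-p[0],s[:,1]-p[1])-.022,[.5,.27],loss="soft_l1",f_scale=.002);print(f.x,len(s))
s=W[170:206,274:308].reshape(-1,3);s=s[(s[:,2]>.146)&(s[:,2]<.16)];print((s.min(0)+s.max(0))/2,np.ptp(s,axis=0))
```

```text
[0.4973574  0.2760045  0.21321445] [288.85716348 143.21875099] [293.35880501 176.89823046]
[0.5017747  0.26733713] 361
[0.50098682 0.2657057  0.14906898] [0.03926937 0.04184621 0.006025  ]
```

>>> {"op": "arm_command", "data": {
  "motion": [
    [0, 0, 0, 0, 0, 0, 0],
    [0, 0, 0, 0, 0, 0, 0],
    [0, 0, 0, 0, 0, 0, 0]
  ]
}}

```text
clock: 2.8
tool_pos: [0.4974, 0.2755, 0.2128]
tool_rot: [0.181, -0.181, 0.684, -0.683]
ft_force: [0.2, 0.8, 0.0]
finger_gap: 1.001
```

>>> {"op": "arm_command", "data": {
  "motion": [
    [0, 0, 0, 3, -4, 0, 0],
    [0, 0, 0, 5, -7.5, 0, 0],
    [0, 0, 0, 5, -7.5, 0, 0],
    [0, 0, 0, 5, -7.5, -20, 0],
    [0, 0, 0, 5, -7.5, -40, 0],
    [0, 0, 0, 5, -7.5, -60, 0],
    [0, 0, 0, 5, -7.5, -75, 0],
    [0, 0, 0, 5, -7.5, -85, 0],
    [0, 0, 0, 5, -7.5, -95, 0],
    [0, 0, 0, 5, -7.5, -95, 0],
    [0, 0, 0, 5, -7.5, -95, 0]
  ]
}}

```text
clock: 3.9
tool_pos: [0.503, 0.2677, 0.1179]
tool_rot: [0.181, -0.181, 0.684, -0.684]
ft_force: [-0.0, 0.6, 0.2]
finger_gap: 1.003
```

Run:
```python
from h import *
c=ctrl.capture("side");cv2.imwrite("pics/s2.png",cv2.resize(c["pixels"][110:270,210:380],None,fx=3.5,fy=3.5))
o=ctrl.get_obs();print(o["q"],o["tool_pos"],o["torque"],o["ft_force"])
```

```text
[ 7.73552508e-01  3.87806841e-01 -2.73002785e-01  3.62540576e-04
 -9.08530804e-01 -2.56578062e-01] [0.50313324 0.2678687  0.11825258] [ 0.09001133 -0.0046133  -0.05602783] [-0.30100716 -0.89097927  0.63672671]
```

View pics/s2.png

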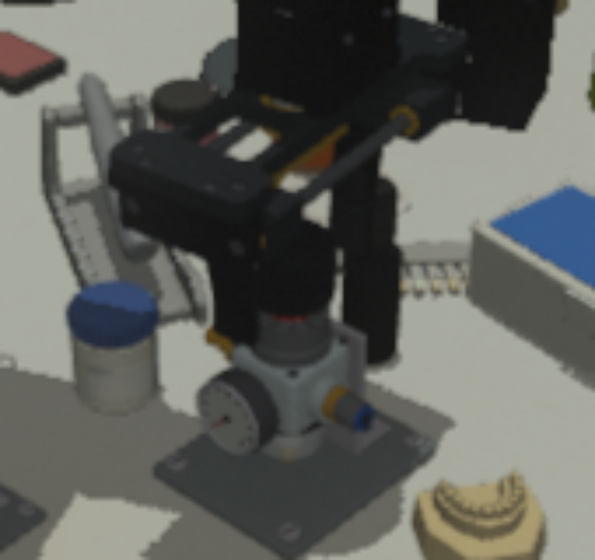

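The fingers straddle the knob at crop (300,260), clear of the jar and bottle. I'm closing now.

>>> {"op": "arm_command", "data": {
  "motion": [
    [0, 0, 0, 0, 0, 0, 0.3],
    [0, 0, 0, 0, 0, 0, 0.5],
    [0, 0, 0, 0, 0, 0, 0.8],
    [0, 0, 0, 0, 0, 0, 1],
    [0, 0, 0, 0, 0, 0, 1],
    [0, 0, 0, 0, 0, 0, 1],
    [0, 0, 0, 0, 0, 0, 1],
    [0, 0, 0, 0, 0, 0, 1],
    [0, 0, 0, 0, 0, 0, 1],
    [0, 0, 0, 0, 0, 0, 1]
  ]
}}

```text
clock: 4.95
tool_pos: [0.502, 0.2671, 0.1174]
tool_rot: [-0.18, 0.181, -0.683, 0.684]
ft_force: [-3.5, -0.8, 1.6]
finger_gap: 0.5
```

Run:
```python
from h import *
o=ctrl.get_obs();print(o["q"],o["tool_pos"],o["torque"],o["ft_force"],o["finger_gap"])
```

```text
[ 7.73651768e-01  3.88132342e-01 -2.74671144e-01 -3.28428415e-04
 -9.09637769e-01 -2.56582741e-01] [0.50201361 0.26708452 0.11743254] [-2.64029612e-01  1.09882238e+00 -4.78927700e-04] [-3.54008848 -0.81158263  1.64294099] 0.5002511337677377
```

>>> {"op": "arm_command", "data": {
  "motion": [
    [0, 0, 0.08, -1, -0.5, 0, 1],
    [0, 0, 0.16, -1, -0.5, 0, 1],
    [0, 0, 0.24, -1, -0.5, 0, 1],
    [0, 0, 0.32, -1, -0.5, 0, 1],
    [0, 0, 0.32, -1, -0.5, 0, 1],
    [0, 0, 0.32, -1, -0.5, 0, 1]
  ]
}}

```text
clock: 5.55
tool_pos: [0.5023, 0.2674, 0.1174]
tool_rot: [0.287, -0.286, 0.646, -0.646]
ft_force: [2.1, 0.7, -2.2]
finger_gap: 0.501
```

```bash
cat > r.py <<'E'
from h import *
from scipy.spatial.transform import Rotation as Ro
o=ctrl.get_obs();q=o["tool_rot"];M=Ro.from_quat([q[1],q[2],q[3],q[0]]).as_matrix()
print("t",o["clock"],"yaw",np.arctan2(M[1,0],M[0,0]).round(4),"q",o["q"].round(3),o["tool_pos"].round(4),"M",o["torque"].round(3),"F",o["ft_force"].round(2),o["finger_gap"], "tq6",o["joint_torque"][5])
E
python3 r.py
```

```text
t 5.55 yaw -2.3062 q [ 0.774  0.387 -0.276  0.    -0.905  0.061] [0.5023 0.2674 0.1174] M [-0.003 -0.42  -0.05 ] F [ 2.1   0.73 -2.2 ] 0.5007154922358014 tq6 0.03347596270032227
```

>>> {"op": "arm_command", "data": {
  "motion": [
    [0, 0, 0.08, 0, 0, 0, 1],
    [0, 0, 0.16, 0, 0, 0, 1],
    [0, 0, 0.24, 0, 0, 0, 1],
    [0, 0, 0.24, 0, 0, 0, 1],
    [0, 0, 0.24, 0, 0, 0, 1]
  ]
}}

```text
clock: 6.05
tool_pos: [0.5026, 0.2677, 0.1175]
tool_rot: [0.363, -0.361, 0.608, -0.607]
ft_force: [4.2, 2.3, -3.5]
finger_gap: 0.497
```

```bash
python3 r.py
```

```text
t 6.05 yaw -2.0669 q [ 0.774  0.387 -0.276  0.    -0.905  0.3  ] [0.5026 0.2677 0.1175] M [ 0.471 -1.089 -0.003] F [ 4.16  2.31 -3.55] 0.49712665606404993 tq6 0.0281575316330418
```

>>> {"op": "arm_command", "data": {
  "motion": [
    [0, 0, 0.08, 0, 0, 0, 1],
    [0, 0, 0.16, 0, 0, 0, 1],
    [0, 0, 0.16, 0, 0, 0, 1],
    [0, 0, 0.16, 0, 0, 0, 1]
  ]
}}

```text
clock: 6.45
tool_pos: [0.5026, 0.268, 0.1175]
tool_rot: [0.41, -0.408, 0.577, -0.577]
ft_force: [5.0, 3.4, -4.9]
finger_gap: 0.496
```

```bash
python3 r.py
```

```text
t 6.45 yaw -1.9075 q [ 0.774  0.387 -0.276  0.    -0.904  0.46 ] [0.5026 0.268  0.1175] M [ 0.698 -1.365  0.049] F [ 5.03  3.35 -4.89] 0.49587100995965905 tq6 -0.036160892341285944
```

>>> {"op": "arm_command", "data": {
  "motion": [
    [0, 0, 0.08, 0, 0, 0, 1],
    [0, 0, 0.16, 0, 0, 0, 1],
    [0, 0, 0.16, 0, 0, 0, 1],
    [0, 0, 0.16, 0, 0, 0, 1]
  ]
}}

```text
clock: 6.85
tool_pos: [0.5027, 0.2682, 0.1175]
tool_rot: [0.455, -0.452, 0.543, -0.542]
ft_force: [4.5, 3.1, -5.2]
finger_gap: 0.498
```

```bash
python3 r.py
```

```text
t 6.85 yaw -1.7485 q [ 0.774  0.387 -0.276 -0.    -0.904  0.619] [0.5027 0.2682 0.1175] M [ 0.821 -1.369 -0.193] F [ 4.52  3.13 -5.25] 0.4984714911570612 tq6 0.19858038984239101
```

>>> {"op": "arm_command", "data": {
  "motion": [
    [0, 0, 0.06, 0, 0, -0.5, 1],
    [0, 0, 0.06, 0, 0, -0.5, 1],
    [0, 0, 0.06, 0, 0, -0.5, 1]
  ]
}}

```text
clock: 7.15
tool_pos: [0.5028, 0.2683, 0.1175]
tool_rot: [0.471, -0.468, 0.529, -0.529]
ft_force: [4.2, 4.1, -3.5]
finger_gap: 0.498
```

```bash
python3 r.py
```

```text
t 7.15 yaw -1.6908 q [ 0.774  0.387 -0.276 -0.001 -0.904  0.677] [0.5028 0.2683 0.1175] M [ 0.93  -1.206 -0.802] F [ 4.25  4.12 -3.53] 0.4975274507930521 tq6 0.8019697107374668
```

>>> {"op": "arm_command", "data": {
  "motion": [
    [0, 0, 0.06, 0, 0, 0, 1],
    [0, 0, 0.06, 0, 0, 0, 1],
    [0, 0, 0.06, 0, 0, 0, 1]
  ]
}}

```text
clock: 7.45
tool_pos: [0.5028, 0.2684, 0.1176]
tool_rot: [0.486, -0.483, 0.515, -0.515]
ft_force: [5.3, 2.8, -4.1]
finger_gap: 0.499
```

```bash
python3 r.py
```

```text
t 7.45 yaw -1.6309 q [ 0.774  0.387 -0.276 -0.001 -0.903  0.737] [0.5028 0.2684 0.1176] M [ 0.995 -1.309 -0.83 ] F [ 5.32  2.77 -4.08] 0.49938715968978337 tq6 0.8225454390048981
```

>>> {"op": "arm_command", "data": {
  "motion": [
    [0, 0, 0.06, 0, 0, 0, 1],
    [0, 0, 0.06, 0, 0, 0, 1],
    [0, 0, 0.06, 0, 0, 0, 1]
  ]
}}

```text
clock: 7.75
tool_pos: [0.5026, 0.2685, 0.1176]
tool_rot: [0.502, -0.499, 0.5, -0.5]
ft_force: [3.4, 3.7, -2.2]
finger_gap: 0.493
```

```bash
python3 r.py
```

```text
t 7.75 yaw -1.5703 q [ 0.774  0.387 -0.276 -0.001 -0.904  0.797] [0.5026 0.2685 0.1176] M [ 1.102 -1.014 -0.672] F [ 3.39  3.73 -2.22] 0.4929723334850444 tq6 0.6650377437472343
```

>>> {"op": "arm_command", "data": {
  "motion": [
    [0, 0, 0, 0, 0, 0, 1],
    [0, 0, 0, 0, 0, 0, 0.2],
    [0, 0, 0, 0, 0, 0, 0],
    [0, 0, 0, 0, 0, 0, 0],
    [0, 0, 0, 0, 0, 0, 0],
    [0, 0, 0, 0, 0, 0, 0],
    [0, 0, 0, 0, 0, 40, 0],
    [0, 0, 0, 0, 0, 80, 0],
    [0, 0, 0, 0, 0, 110, 0],
    [0, 0, 0, 0, 0, 110, 0],
    [0, 0, 0, 0, 0, 110, 0]
  ]
}}

```text
clock: 8.85
tool_pos: [0.5014, 0.267, 0.2275]
tool_rot: [0.502, -0.501, 0.499, -0.498]
ft_force: [-0.5, 0.3, -0.3]
finger_gap: 1.0
```

```bash
python3 r.py
python3 - <<'E'
from h import *
c=ctrl.capture("side")
a=cv2.imread("pics/side0.png"); 
def rect(im):
    # plane z=.15 patch 60mm, 10 px/mm -> world x up, y left
    n=300; s=.06/n
    def pr(X):
        p=c["mtx"]@(np.array(c["R"])@X+c["t"]);return p[:2]/p[2]
    cen=np.array([.502,.268])
    src=[];dst=[]
    for dx,dy in ((1,1),(1,-1),(-1,-1),(-1,1)):
        src.append(pr(np.array([cen[0]+dx*.03,cen[1]+dy*.03,.150]))); dst.append([n/2-dy*n/2,n/2-dx*n/2])
    H=cv2.getPerspectiveTransform(np.float32(src),np.float32(dst))
    return cv2.warpPerspective(im,H,(n,n),flags=cv2.INTER_CUBIC)
o=np.hstack([rect(a),rect(c["pixels"])]);o=cv2.convertScaleAbs(o,alpha=1.5)
cv2.imwrite("pics/cmp.png",o); cv2.imwrite("pics/s3.png",cv2.resize(c["pixels"][130:270,210:380],None,fx=3.5,fy=3.5,interpolation=cv2.INTER_CUBIC))
E
```

```text
t 8.85 yaw -1.5651 q [ 7.740e-01  2.840e-01 -1.280e-01 -1.000e-03 -1.158e+00  8.030e-01] [0.5014 0.267  0.2275] M [-0.043  0.015 -0.002] F [-0.46  0.3  -0.26] 0.9995917757407857 tq6 -4.580784775498614e-05
```

View pics/cmp.png

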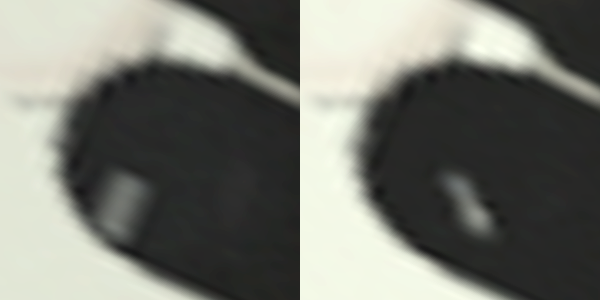

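View pics/s3.png

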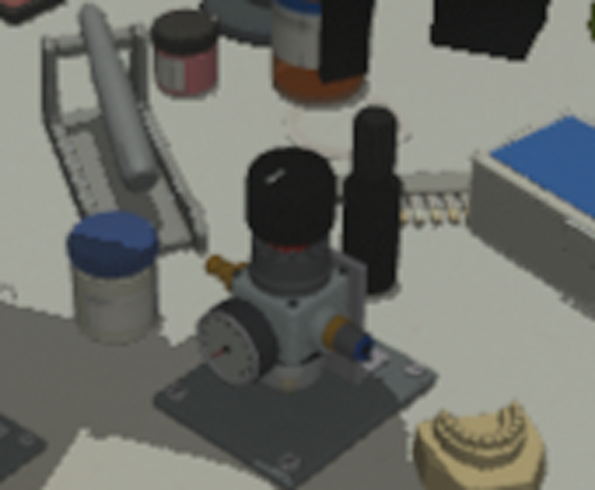

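>>> {"op": "arm_command", "data": {
  "motion": [
    [0, 0, 0, -32, 32, 10, 0],
    [0, 0, 0, -64, 64, 10, 0],
    [0, 0, 0, -96, 96, 10, 0],
    [0, 0, 0, -128, 128, 10, 0],
    [0, 0, 0, -160, 160, 10, 0],
    [0, 0, 0, -160, 160, 10, 0],
    [0, 0, 0, -160, 160, 10, 0]
  ]
}}

```text
clock: 9.6
tool_pos: [0.3404, 0.427, 0.2353]
tool_rot: [-0.501, 0.503, -0.497, 0.498]
ft_force: [-0.4, 0.1, 0.0]
finger_gap: 1.0
```

```bash
python3 r.py
python3 - <<'E'
from h import *
c=ctrl.capture("top"); cv2.imwrite("pics/top1.png",c["pixels"])
a=cv2.imread("pics/top0.png")
def crop(i): return cv2.convertScaleAbs(cv2.resize(i[175:225,265:325],None,fx=6.5,fy=6.5,interpolation=cv2.INTER_CUBIC),alpha=1.6)
cv2.imwrite("pics/cmpt.png",np.hstack([crop(a),crop(c["pixels"])]))
def ang(im):
    g=im.astype(float).mean(-1)
    K=c["mtx"];p=K@(np.array(c["R"])@np.array([.5025,.268,.15])+c["t"]);u0,v0=p[:2]/p[2]
    v,u=np.mgrid[0:420,0:560]
    m=np.hypot(u-u0,v-v0)<8.5
    w=np.clip(g-np.median(g[m])-8,0,None)*m
    mu=(w*u).sum()/w.sum(); mv=(w*v).sum()/w.sum()
    C=np.cov(np.stack([u[m],v[m]]),aweights=w[m]); e=np.linalg.eigh(C)[1][:,1]
    e*=np.sign(e[1])
    return (u0,v0),(mu,mv),"centroid ang from down",np.degrees(np.arctan2(mu-u0,mv-v0)),"axis",np.degrees(np.arctan2(e[0],e[1]))
print(ang(a));print(ang(c["pixels"]))
E
```

```text
t 9.6 yaw -1.5625 q [ 1.195  0.243 -0.164 -0.    -1.167  0.385] [0.3404 0.427  0.2353] M [-0.044 -0.116  0.011] F [-0.37  0.08  0.03] 0.9998424245062941 tq6 -0.013555400655604899
((np.float64(298.02321784614435), np.float64(193.23888996600172)), (np.float64(294.9763779527559), np.float64(198.23556430446195)), 'centroid ang from down', np.float64(-31.373734433095212), 'axis', np.float64(-22.918142158839498))
((np.float64(298.02321784614435), np.float64(193.23888996600172)), (np.float64(299.6152106304778), np.float64(198.26265196494205)), 'centroid ang from down', np.float64(17.58302099596671), 'axis', np.float64(23.780209473224552))
```

View pics/cmpt.png

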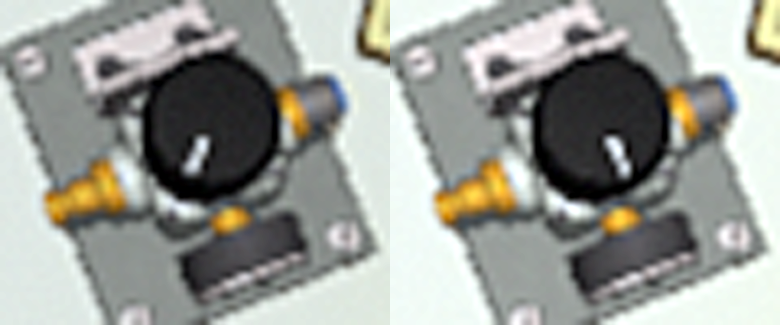

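>>> {"op": "arm_command", "data": {
  "motion": [
    [0, 0, 0, 32, -32, 0, 0],
    [0, 0, 0, 65, -64, 0, 0],
    [0, 0, 0, 97, -95, 0, 0],
    [0, 0, 0, 130, -127, 0, 0],
    [0, 0, 0, 162, -159, 0, 0],
    [0, 0, 0, 162, -159, 0, 0],
    [0, 0, 0, 162, -159, -10, 0],
    [0, 0, 0, 162, -159, -40, 0],
    [0, 0, 0, 162, -159, -70, 0],
    [0, 0, 0, 162, -159, -90, 0],
    [0, 0, 0, 162, -159, -105, 0],
    [0, 0, 0, 162, -159, -117.5, 0],
    [0, 0, 0, 162, -159, -117.5, 0],
    [0, 0, 0, 162, -159, -117.5, 0]
  ]
}}

```text
clock: 11.05
tool_pos: [0.5036, 0.2683, 0.1196]
tool_rot: [0.502, -0.502, 0.498, -0.498]
ft_force: [-0.2, 0.6, 0.1]
finger_gap: 1.001
```

```bash
python3 r.py
```

```text
t 11.05 yaw -1.5639 q [ 0.774  0.388 -0.269  0.    -0.914  0.804] [0.5036 0.2683 0.1196] M [-0.031 -0.048 -0.008] F [-0.16  0.63  0.09] 1.0009042900605996 tq6 -0.0011164400348206982
```

>>> {"op": "arm_command", "data": {
  "motion": [
    [0, 0, 0, 0, 0, 0, 0.3],
    [0, 0, 0, 0, 0, 0, 0.45],
    [0, 0, 0, 0, 0, 0, 0.5],
    [0, 0, 0, 0, 0, 0, 0.6],
    [0, 0, 0, 0, 0, 0, 1],
    [0, 0, 0, 0, 0, 0, 1],
    [0, 0, 0, 0, 0, 0, 1],
    [0, 0, 0, 0, 0, 0, 1]
  ]
}}

```text
clock: 11.85
tool_pos: [0.5037, 0.2685, 0.1196]
tool_rot: [0.502, -0.501, 0.499, -0.498]
ft_force: [-0.3, 1.4, -0.1]
finger_gap: 0.499
```

```bash
python3 r.py
```

```text
t 11.85 yaw -1.5645 q [ 0.773  0.388 -0.269 -0.    -0.913  0.804] [0.5037 0.2685 0.1196] M [ 0.41   0.133 -0.042] F [-0.27  1.39 -0.11] 0.4990028612575875 tq6 0.019111785222776234
```

>>> {"op": "arm_command", "data": {
  "motion": [
    [0, 0, 0.04, 0, 0, 0, 1],
    [0, 0, 0.04, 0, 0, 0, 1],
    [0, 0, 0.04, 0, 0, 0, 1]
  ]
}}

```text
clock: 12.15
tool_pos: [0.5037, 0.2685, 0.1196]
tool_rot: [0.512, -0.511, 0.489, -0.488]
ft_force: [-0.0, 2.7, 1.6]
finger_gap: 0.498
```

```bash
python3 r.py
```

```text
t 12.15 yaw -1.5252 q [ 0.773  0.388 -0.269 -0.    -0.913  0.843] [0.5037 0.2685 0.1196] M [ 0.747  0.203 -0.041] F [-0.04  2.7   1.61] 0.49751002631934654 tq6 0.04196668742224574
```

>>> {"op": "arm_command", "data": {
  "motion": [
    [0, 0, 0.04, 0, 0, 0, 1],
    [0, 0, 0.04, 0, 0, 0, 1],
    [0, 0, 0.04, 0, 0, 0, 1]
  ]
}}

```text
clock: 12.45
tool_pos: [0.5038, 0.2686, 0.1196]
tool_rot: [0.521, -0.52, 0.479, -0.478]
ft_force: [-1.0, 3.5, -0.1]
finger_gap: 0.501
```

```bash
python3 r.py
```

```text
t 12.45 yaw -1.4869 q [ 0.773  0.388 -0.268 -0.001 -0.913  0.882] [0.5038 0.2686 0.1196] M [ 1.185  0.35  -0.556] F [-0.98  3.47 -0.12] 0.500591940710832 tq6 0.5923530086874962
```

>>> {"op": "arm_command", "data": {
  "motion": [
    [0, 0, 0.04, 0, 0, 0, 1],
    [0, 0, 0.04, 0, 0, 0, 1],
    [0, 0, 0.04, 0, 0, 0, 1]
  ]
}}

```text
clock: 12.75
tool_pos: [0.5042, 0.2688, 0.1196]
tool_rot: [0.531, -0.529, 0.468, -0.468]
ft_force: [0.9, 4.9, -1.7]
finger_gap: 0.501
```

```bash
python3 r.py
```

```text
t 12.75 yaw -1.4474 q [ 0.773  0.388 -0.268 -0.001 -0.912  0.922] [0.5042 0.2688 0.1196] M [ 1.513 -0.259 -0.883] F [ 0.91  4.87 -1.69] 0.5007412044414097 tq6 0.910354983061552
```

>>> {"op": "arm_command", "data": {
  "motion": [
    [0, 0, -0.08, 0, 0, 0, 1],
    [0, 0, -0.16, 0, 0, 0, 1],
    [0, 0, -0.24, 0, 0, 0, 1],
    [0, 0, -0.32, 0, 0, 0, 1],
    [0, 0, -0.4, 0, 0, 0, 1],
    [0, 0, -0.48, 0, 0, 0, 1],
    [0, 0, -0.56, 0, 0, 0, 1],
    [0, 0, -0.64, 0, 0, 0, 1],
    [0, 0, -0.72, 0, 0, 0, 1],
    [0, 0, -0.8, 0, 0, 0, 1],
    [0, 0, -0.88, 0, 0, 0, 1],
    [0, 0, -0.96, 0, 0, 0, 1],
    [0, 0, -1.04, 0, 0, 0, 1],
    [0, 0, -1.12, 0, 0, 0, 1],
    [0, 0, -1.2, 0, 0, 0, 1],
    [0, 0, -1.28, 0, 0, 0, 1],
    [0, 0, -1.36, 0, 0, 0, 1],
    [0, 0, -1.4, 0, 0, 0, 1],
    [0, 0, -1.4, 0, 0, 0, 1]
  ]
}}

```text
clock: 14.65
tool_pos: [0.5021, 0.2657, 0.1195]
tool_rot: [-0.103, 0.106, -0.698, 0.701]
ft_force: [-4.5, -3.1, 5.4]
finger_gap: 0.499
```

```bash
python3 r.py
```

```text
t 14.65 yaw -2.8439 q [ 0.772  0.387 -0.271  0.001 -0.919 -0.475] [0.5021 0.2657 0.1195] M [-0.742  1.242  0.035] F [-4.47 -3.12  5.44] 0.49865346770118335 tq6 -0.15526661183685064
```

>>> {"op": "arm_command", "data": {
  "motion": [
    [0, 0, -0.08, 0, 0, 0, 1],
    [0, 0, -0.16, 0, 0, 0, 1],
    [0, 0, -0.24, 0, 0, 0, 1],
    [0, 0, -0.32, 0, 0, 0, 1],
    [0, 0, -0.4, 0, 0, 0, 1],
    [0, 0, -0.48, 0, 0, 0, 1],
    [0, 0, -0.56, 0, 0, 0, 1],
    [0, 0, -0.64, 0, 0, 0, 1],
    [0, 0, -0.72, 0, 0, 0, 1],
    [0, 0, -0.8, 0, 0, 0, 1],
    [0, 0, -0.88, 0, 0, 0, 1],
    [0, 0, -0.96, 0, 0, 0, 1],
    [0, 0, -1.04, 0, 0, 0, 1],
    [0, 0, -1.12, 0, 0, 0, 1],
    [0, 0, -1.2, 0, 0, 0, 1],
    [0, 0, -1.27, 0, 0, 0, 1],
    [0, 0, -1.325, 0, 0, 0, 1],
    [0, 0, -1.325, 0, 0, 0, 1],
    [0, 0, -1.325, 0, 0, 0, 1]
  ]
}}

```text
clock: 16.55
tool_pos: [0.4988, 0.2669, 0.1182]
tool_rot: [0.35, -0.345, -0.613, 0.619]
ft_force: [-12.9, 3.9, 4.4]
finger_gap: 0.497
```

```bash
python3 r.py
```

```text
t 16.55 yaw 2.1142 q [ 0.775  0.387 -0.273 -0.005 -0.921 -1.8  ] [0.4988 0.2669 0.1182] M [ 1.29   3.879 -0.007] F [-12.86   3.95   4.42] 0.4969063433310623 tq6 -0.025601896340958774
```

>>> {"op": "arm_command", "data": {
  "motion": [
    [0, 0, 0, 0, 0, 0, 1],
    [0, 0, 0, 0, 0, 0, 0.3],
    [0, 0, 0, 0, 0, 0, 0],
    [0, 0, 0, 0, 0, 0, 0],
    [0, 0, 0, 0, 0, 0, 0],
    [0, 0, 0, 0, 0, 0, 0],
    [0, 0, 0, 0, 0, 40, 0],
    [0, 0, 0, 0, 0, 80, 0],
    [0, 0, 0, 0, 0, 115, 0],
    [0, 0, 0, -35, 35, 115, 0],
    [0, 0, 0, -70, 70, 115, 0],
    [0, 0, 0, -105, 105, 115, 0],
    [0, 0, 0, -135, 135, 115, 0],
    [0, 0, 0, -165, 165, 115, 0],
    [0, 0, 0, -165, 165, 115, 0],
    [0, 0, 0, -165, 165, 115, 0]
  ]
}}

```text
clock: 18.15
tool_pos: [0.338, 0.4335, 0.2344]
tool_rot: [0.347, -0.347, -0.616, 0.616]
ft_force: [0.6, 0.0, -0.6]
finger_gap: 1.003
```

```bash
python3 r.py
python3 - <<'E'
from h import *
c=ctrl.capture("top"); cv2.imwrite("pics/top2.png",c["pixels"])
def crop(i): return cv2.convertScaleAbs(cv2.resize(i[175:225,265:325],None,fx=6.5,fy=6.5,interpolation=cv2.INTER_CUBIC),alpha=1.6)
cv2.imwrite("pics/cmpt2.png",np.hstack([crop(cv2.imread("pics/top1.png")),crop(c["pixels"])]))
E
```

```text
t 18.15 yaw 2.1156 q [ 1.204  0.248 -0.16   0.    -1.163 -2.23 ] [0.338  0.4335 0.2344] M [ 0.068 -0.159 -0.014] F [ 0.59  0.03 -0.59] 1.002502729330804 tq6 -0.015598243335261941
```

View pics/cmpt2.png

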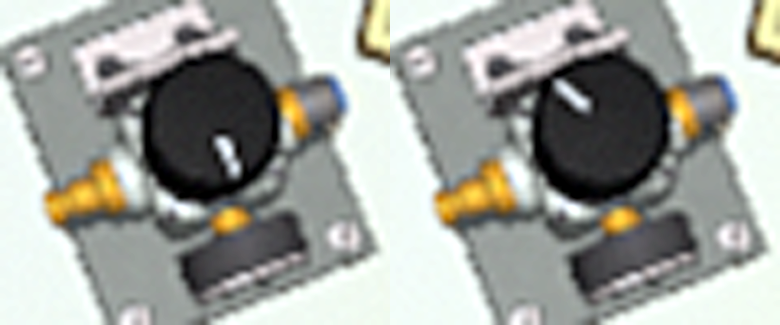

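>>> {"op": "arm_command", "data": {
  "motion": [
    [0, 0, 0, 33, -33, 0, 1],
    [0, 0, 0, 66, -66, 0, 1],
    [0, 0, 0, 99, -99, 0, 1],
    [0, 0, 0, 132, -132, 0, 1],
    [0, 0, 0, 165, -165.5, 0, 1],
    [0, 0, 0, 165, -165.5, 0, 1],
    [0, 0, 0, 165, -165.5, -20, 1],
    [0, 0, 0, 165, -165.5, -40, 1],
    [0, 0, 0, 165, -165.5, -55, 1],
    [0, 0, 0, 165, -165.5, -69, 1],
    [0, 0, 0, 165, -165.5, -69, 1],
    [0, 0, 0, 165, -165.5, -69, 1]
  ]
}}

```text
clock: 19.4
tool_pos: [0.504, 0.267, 0.1658]
tool_rot: [0.348, -0.348, -0.616, 0.616]
ft_force: [-0.2, 0.5, 0.9]
finger_gap: 0.033
```

```bash
python3 r.py;python3 - <<'E'
from h import *
c=ctrl.capture("side");cv2.imwrite("pics/s4.png",cv2.resize(c["pixels"][110:270,210:380],None,fx=3.5,fy=3.5))
E
```

```text
t 19.4 yaw 2.1128 q [ 0.771  0.34  -0.212  0.    -1.019 -1.8  ] [0.504  0.267  0.1658] M [ 0.101 -0.148 -0.07 ] F [-0.19  0.53  0.86] 0.03251902676633705 tq6 -0.0010395694698672742
```

View pics/s4.png

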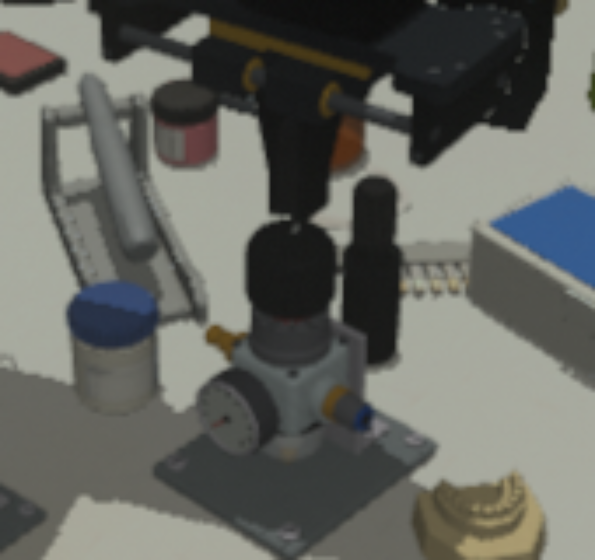

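The closed fingers are centred over the knob, with the tip at crop (298,215). I'm pushing down gently.

>>> {"op": "arm_command", "data": {
  "motion": [
    [0, 0, 0, -1, 1, -6, 1],
    [0, 0, 0, -1, 1, -12, 1],
    [0, 0, 0, -1, 1, -15, 1],
    [0, 0, 0, -1, 1, -17, 1],
    [0, 0, 0, -1, 1, -19, 1],
    [0, 0, 0, -1, 1, -21, 1],
    [0, 0, 0, -1, 1, -22, 1],
    [0, 0, 0, -1, 1, -22, 1]
  ]
}}

```text
clock: 20.25
tool_pos: [0.5024, 0.2684, 0.1443]
tool_rot: [0.347, -0.348, -0.616, 0.616]
ft_force: [-2.6, -0.9, 4.9]
finger_gap: 0.004
```

```bash
python3 r.py
```

```text
t 20.25 yaw 2.114 q [ 0.775  0.36  -0.241  0.    -0.97  -1.803] [0.5024 0.2684 0.1443] M [-0.174  0.713  0.014] F [-2.61 -0.88  4.92] 0.0044595871691155585 tq6 -0.002565569375292398
```

>>> {"op": "arm_command", "data": {
  "motion": [
    [0, 0, 0, 0, 0, -0.7, 1],
    [0, 0, 0, 0, 0, -1.3, 1],
    [0, 0, 0, 0, 0, -1.3, 1]
  ]
}}

```text
clock: 20.55
tool_pos: [0.5024, 0.2684, 0.143]
tool_rot: [0.348, -0.348, -0.616, 0.616]
ft_force: [-1.8, -1.0, 5.6]
finger_gap: 0.008
```

```bash
python3 r.py
```

```text
t 20.55 yaw 2.114 q [ 0.775  0.361 -0.243  0.    -0.967 -1.803] [0.5024 0.2684 0.143 ] M [-0.194  0.662  0.029] F [-1.78 -0.95  5.62] 0.007740617803274259 tq6 -0.0032836435275385156
```

>>> {"op": "arm_command", "data": {
  "motion": [
    [0, 0, 0, 0, 0, -0.7, 1],
    [0, 0, 0, 0, 0, -1.3, 1],
    [0, 0, 0, 0, 0, -1.3, 1]
  ]
}}

```text
clock: 20.85
tool_pos: [0.5025, 0.2684, 0.1423]
tool_rot: [0.347, -0.348, -0.616, 0.616]
ft_force: [-4.1, -1.4, 7.2]
finger_gap: 0.003
```

```bash
python3 r.py
```

```text
t 20.85 yaw 2.1142 q [ 7.750e-01  3.620e-01 -2.440e-01  1.000e-03 -9.650e-01 -1.803e+00] [0.5025 0.2684 0.1423] M [-0.235  1.022  0.017] F [-4.09 -1.38  7.22] 0.0028850035201378977 tq6 -0.0035783813655143604
```

>>> {"op": "arm_command", "data": {
  "motion": [
    [0, 0, 0, 0, 0, -0.5, 1],
    [0, 0, 0, 0, 0, -0.7, 1],
    [0, 0, 0, 0, 0, -0.7, 1]
  ]
}}

```text
clock: 21.15
tool_pos: [0.5025, 0.2684, 0.1422]
tool_rot: [-0.347, 0.348, 0.616, -0.616]
ft_force: [-4.8, -1.2, 10.1]
finger_gap: 0.002
```

```bash
python3 r.py
```

```text
t 21.15 yaw 2.1144 q [ 7.750e-01  3.620e-01 -2.440e-01  1.000e-03 -9.640e-01 -1.803e+00] [0.5025 0.2684 0.1422] M [-0.42   1.358 -0.013] F [-4.76 -1.18 10.09] 0.002436711448967586 tq6 -0.0031904306524666026
```

>>> {"op": "arm_command", "data": {
  "motion": [
    [0, 0, 0, 0, 0, -1, 1],
    [0, 0, 0, 0, 0, -2, 1],
    [0, 0, 0, 0, 0, -2, 1]
  ]
}}

```text
clock: 21.45
tool_pos: [0.5027, 0.2685, 0.142]
tool_rot: [-0.347, 0.348, 0.616, -0.616]
ft_force: [-8.2, -1.0, 18.3]
finger_gap: 0.003
```

```bash
python3 r.py
```

```text
t 21.45 yaw 2.1151 q [ 0.775  0.362 -0.245  0.002 -0.962 -1.803] [0.5027 0.2685 0.142 ] M [-0.553  2.236 -0.015] F [-8.23 -1.04 18.3 ] 0.0028534547922169327 tq6 -0.004363628831924871
```

>>> {"op": "arm_command", "data": {
  "motion": [
    [0, 0, 0, 0, 0, 2, 1],
    [0, 0, 0, 0, 0, 10, 1],
    [0, 0, 0, 0, 0, 40, 1],
    [0, 0, 0, 0, 0, 80, 1],
    [0, 0, 0, -35, 35, 95, 1],
    [0, 0, 0, -70, 70, 95, 1],
    [0, 0, 0, -105, 105, 95, 1],
    [0, 0, 0, -135, 135, 95, 1],
    [0, 0, 0, -165, 165, 95, 1],
    [0, 0, 0, -165, 165, 95, 1],
    [0, 0, 0, -165, 165, 95, 1]
  ]
}}

```text
clock: 22.55
tool_pos: [0.337, 0.4343, 0.2331]
tool_rot: [0.347, -0.347, -0.616, 0.616]
ft_force: [0.3, 0.2, -0.1]
finger_gap: 0.006
```

```bash
python3 r.py
python3 - <<'E'
from h import *
a=ctrl.capture("top"); cv2.imwrite("pics/top3.png",a["pixels"])
b=ctrl.capture("side")
print("top z",np.median(px2w(a,298,194)[2]), [round(px2w(a,u,v)[2],4) for u in(294,298,302) for v in (190,194)])
z=np.load("W.npy");print("before",[round(z[v,u,2],4) for u in(294,298,302) for v in (190,194)])
def crop(i): return cv2.convertScaleAbs(cv2.resize(i[175:225,265:325],None,fx=6.5,fy=6.5,interpolation=cv2.INTER_CUBIC),alpha=1.6)
s=cv2.resize(b["pixels"][160:235,245:335],(390,325),interpolation=cv2.INTER_CUBIC)
cv2.imwrite("pics/fin.png",np.hstack([crop(a["pixels"]),s]))
i0=cv2.imread("pics/top0.png");d=cv2.absdiff(i0,a["pixels"]).max(-1)
for n,(x,y,w,h) in dict(cradle=(154,179,67,33),stone=(319,155,29,31),bottle=(252,146,20,24),jar=(236,210,26,27)).items(): print(n,d[y:y+h,x:x+w].mean(),(d[y:y+h,x:x+w]>60).sum())
E
```

```text
t 22.55 yaw 2.1157 q [ 1.206  0.249 -0.162  0.    -1.16  -2.232] [0.337  0.4343 0.2331] M [ 0.001 -0.123 -0.033] F [ 0.31  0.18 -0.14] 0.00599270660089762 tq6 -0.01623594027478248
top z 0.14159171054236497 [np.float64(0.1421), np.float64(0.1406), np.float64(0.1438), np.float64(0.1416), np.float64(0.1415), np.float64(0.1428)]
before [np.float64(0.1527), np.float64(0.1514), np.float64(0.1509), np.float64(0.1505), np.float64(0.1483), np.float64(0.1503)]
cradle 9.546359113523293 0
stone 11.183537263626251 0
bottle 7.38125 0
jar 10.331908831908832 1
```

View pics/fin.png

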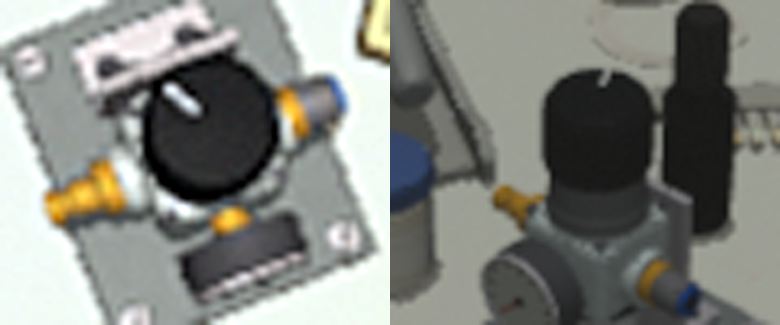

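The knob is down: the red band is hidden and the top is at about 0.142. Its line still points up-left at crop (180,97), which is click five. The neighbouring things haven't moved.

```bash
python3 -c "
from h import *
print(ctrl.hand_in())"
```

```text
the job is handed in; nothing more can be done
None
```

The regulator knob is set to the fifth click (2.5 bar) and pushed fully down, and the job is handed in at about 22.7 s of the 61 s allowed. The hand-in reports no verdict.

**What I did:**
- I gripped the larger regulator's knob and turned it counter-clockwise until the stop resisted with about 0.8 N m.
- I let go so it settled, gripped again and felt the stop a second time, about 0.05 rad beyond the zero notch.
- I turned it clockwise 2.6 rad from the zero notch without letting go, then released it.
- I pushed it down with the closed fingertips and moved the arm clear.

**Last checks:**
- **Clicks:** the white line turned about 150° from its zero position, to within roughly 4° (one click is 30°).
- **Lock:** the knob came to rest at 142 mm under 18 N, down from 150 mm, and the red band is hidden.
- **Surroundings:** the stand, cast, bottle and jar look unchanged in the top view, and the robot is clear of everything.

**What disagreed:** the first wind-back was about 0.87 rad by the tool and 0.84 rad by the white line. Neither is a whole number of clicks from the stop, and I did not find out why. That is why I felt the stop a second time before counting.

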